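# Tip the weighed sweets into the green gift tin

### The arm

A 7-joint arm with a two-finger parallel gripper is mounted at the origin on the work surface. World frame = base frame: x ahead of the robot, y to its left, z up, the work surface at z = 0. Lengths are in m, angles in degrees, forces in N, time in s.
With the tool pointing down it reaches from about 0.425 to 0.875 m from the base axis. Payload 4.7 kg.
Tool frame: the origin (TCP) lies midway between the tips of the shut fingers; the grasp point (between the pads) lies 19 mm behind it; z points along the fingers, y is the line along which they close (so a half turn about z gives the same grasp; the last joint's range is limited). The gripper opens to 87 mm and grips with 3 to 60 N. Pads are 19 mm wide; open, the fingers measure 117 mm over their backs; the gripper's body (75 mm by 190 mm) begins 51 mm behind the grasp point.
Start: joints at [66.068, 18.392, -4.016, 83.108, 1.295, 78.541, -3.26], TCP at [0.272, -0.59, 0.223] pointing down, gripper open.
Joint ranges: [-163.93, 163.93], [-17.29, 119.83], [-79.2, 71.16], [3.27, 140.29], [-89.18, 269.18], [5.43, 117.66], [-154.24, 154.24]. Speed limits (degrees/s): [147.25, 147.25, 180, 180, 180, 180, 180].

### API

Orientations are given as [roll, pitch, yaw] about the fixed x, y, z axes, in that order (R = Rz(yaw) Ry(pitch) Rx(roll)).
In Python, from cell import env, viewer, boxes_of, masks_of gives the robot as it stands. The module is installed in compiled form; this text tells all that it offers.
- The arm moves only by the tool apply_moves, never from a script. Its argument "moves" is a list of rows, each a list of 7 numbers: the shift along the tool's x, y, z scaled (see below), then the turn, a rotation vector about the tool's x, y, z scaled (see below), then the opening, from 0 (shut) to 1 (fully open). A call has 1 to 20 rows; each row is the pose to reach, as a shift and turn from the pose commanded when the call began, along the tool's axes at that moment; what a row does not reach only later rows make up. The controller multiplies each number of a shift by 0.2 m and each number of a turn by 1.5 rad. A row lasts 1/10 s, in which the tool goes at most 50 mm and 8.59 degrees, less where a joint would pass 70% of its speed; a pose out of reach is approached as far as the arm can. A call with a number of a shift or a turn outside -1 to 1 is refused whole. A call with a gripper value outside its range is refused whole. The fingers move at their own pace and stop on an object; "grip_force" is the grip in N (left out, the last holds). Time passes only in rows, so rows that repeat a pose let the fingers close. It gives the time, the measured TCP pose, the force, the opening and the grip force at its end, in the units of the state.
- env.get_obs(): the state, without advancing time (a new reading comes with each control period).
- viewer.read_camera(name): name is "scene" or "top" or "wrist"; returns the picture (384x512x3 uint8, red, green, blue); there is no depth.
- viewer.get_calibration(name): a dict with "fov_y" (degrees; the focal length in pixels is half the picture's height over the tangent of half this angle, whatever the lens; pixels are square), "cx", "cy" (the principal point, pixels), "position" and "orientation" of the camera in the world. Camera axes: x right, y up, looking along -z (the intrinsics and any distortion apply to the point x, -y, -z); pixel columns grow to the right and rows downward; lengths in m; the calibration is good to about 2 mm. The wrist camera is an equidistant fisheye: a pixel r from the principal point sees the ray r / f radians off the axis. A picture is of the moment at which its call begins: read the wrist's pose just before it. get_calibration takes no time and is no camera call; for the wrist camera it gives the pose at the moment of the call.
- env.sign_off(): hands the job in; it is judged then, once.
Trained networks look in the newest picture that a camera, given by its name, has taken for a name from the list of things; names that differ only in an ending like _2 or _b are one class to them, and where a whole thing is asked for, a point or a joint stands for the part that bears it (a point fixed in the world has none). Each returns a list of dicts, best first, with "conf" (0 to 1); they miss things now and then, are a little off and sometimes report something else, mostly with a low value. They report only what shows in the picture. A call takes as long as a camera call. They do not tell look-alikes from the thing itself.
- boxes_of(camera, target): "location" ([column, row] in pixels, amid what is visible of it).
- masks_of(camera, target): "pixels" (384x512 bool, what is visible of it) and "location" ([column, row] in pixels, amid what is visible of it).
The state is a dict: "time_s": time; "qpos": joint angles; "joint_velocities": joint speeds; "effort": joint torques, N m; "tool_pos": TCP position; "tool_rot": TCP orientation; "force": force on the tool from outside, world axes, zero at the start; "wrist_torque": the same for the moment, N m; "grip_width": finger opening in m; "grasp_force": force on a finger pad.
Only numpy, scipy, OpenCV 4.12 (cv2) and the standard library are available. Lean on these libraries where they do the work, as an engineer would, in place of code of your own. Each camera call takes 0.05 s, during which the arm holds its last target. There are 200 camera calls.

### The job

The three green sweets on the scoop have been weighed: lift the scoop off the scale by its handle and carry it level, without spilling, until its open front edge is over the green tin. There tip all three sweets into the green tin from close above it (they must not be handled, thrown or dropped from a height), then lay the empty scoop back flat on the scale's platform between the two blue rails, without banging it down, as it lay before. Leave the red tin and everything else where it is.

Things in the scene. Friction and masses are not known exactly. Their poses are not given: they have to be found in the camera images.
- scoop: Polished aluminium scoop, wooden handle, 160 g; all in mm. Origin: centre of the blade underside; x out of the open front edge, y left, z up. Blade 120 (x) x 110 (y), floor 4 thick; side walls to 26 high, 4 thick; back wall at x -60, to 42 high; no lip at the front (x +60). Handle: flat-sided bar to -x, x -60 to -175, 20 wide, 18 tall, centre line at z 31. Starts on the scale, with 3 sweets.
- scoop_grip (a point): Point in the middle of the handle's thickness, 115 mm behind the blade's centre (scoop x -115, z 31): the place to pinch the handle across its 20 mm width. Axes as the scoop's. It lies clear of the scale: nothing under it down to the counter, 86 mm below it at the start.
- scoop_nose (a point): Middle of the scoop's open front edge (scoop x +60, z 2). The sweets slide on the polished blade at a slope of about 17 degrees (13 to 21).
- sweet0: Bright green wrapped sweet no. 1 of 3, all alike: 70 mm long (own x), 26 wide, 22 high, twisted ends, 25 g. Origin: centre of the underside. Lies crosswise on the scoop's blade at the start.
- sweet1: Bright green wrapped sweet no. 2 of 3, all alike: 70 mm long (own x), 26 wide, 22 high, twisted ends, 25 g. Origin: centre of the underside. Lies crosswise on the scoop's blade at the start.
- sweet2: Bright green wrapped sweet no. 3 of 3, all alike: 70 mm long (own x), 26 wide, 22 high, twisted ends, 25 g. Origin: centre of the underside. Lies crosswise on the scoop's blade at the start.
- green_tin: Empty green square open gift tin with a thin brass band, 160 x 160 mm outside, 60 high, walls and floor 4 thick, 0.5 kg, loose. Origin: centre of the underside; x and y along its sides. It changes places with the red tin.
- red_tin: Red tin of the same shape and size, with red sweets already lying in it (up to 26 above its underside), 0.6 kg, loose. Not to be used.
- scale: White shop scale, fixed (mm). Origin: on the counter under the platform centre; x to its display, z up. Body x -73 to +117, 170 wide, 45 high; steel platform 130 (x) x 150, top at 55. Two blue rails along x, 100 long, 6 high, inner faces at y +-60: the blade fits between with 5 to spare each side. At first the blade is centred here, front to the display, handle overhanging the other end.
- table: The dark wooden counter top, surface at z 0. Its origin is of no use.
- jar: Bystander: amber glass jar with a brass lid, 72 across, 110 high (mm). Origin: centre of the underside.
- spool: Bystander: red ribbon spool, 68 across, 34 high (mm). Origin: centre of the underside.
- carton: Bystander: white gift carton with a gold band, 85 x 120 x 35 (mm). Origin: centre of the underside.
- basket: Bystander: small wicker basket of yellow sweets, 100 across, 145 high over its arched handle (mm). Origin: centre of the underside.
- card: Bystander: price card on a brass stand, 60 x 70, 93 high (mm). Origin: centre of the underside.
Mind the look-alikes: they are no part of the job. Leave any black or brown look-alike of the sweet1 alone. What is shaped like the sweet0 but purple is not meant.

How it is judged (in metres and radians):
On the way, in this order (a step that is already met when the one before it is completed fails the run):
1. the scoop is lifted at least 30 mm off the scale, level within 14 degrees, with all three sweets on its blade (z of scoop in the frame of scale above 0.085 m and angle between scoop's own z axis and vertical below 0.25 rad and x of sweet0 in the frame of scoop between -0.062 and 0.066 m and y of sweet0 in the frame of scoop between -0.056 and 0.056 m and z of sweet0 in the frame of scoop between -0.003 and 0.045 m and x of sweet1 in the frame of scoop between -0.062 and 0.066 m and y of sweet1 in the frame of scoop between -0.056 and 0.056 m and z of sweet1 in the frame of scoop between -0.003 and 0.045 m and x of sweet2 in the frame of scoop between -0.062 and 0.066 m and y of sweet2 in the frame of scoop between -0.056 and 0.056 m and z of sweet2 in the frame of scoop between -0.003 and 0.045 m), for 0.2 s.
2. the scoop's front edge is over the green tin (within 130 mm of its centre, seen from above), level within 14 degrees, with all three sweets still on the blade (horizontal distance between scoop_nose and green_tin below 0.13 m and angle between scoop's own z axis and vertical below 0.25 rad and x of sweet0 in the frame of scoop between -0.062 and 0.066 m and y of sweet0 in the frame of scoop between -0.056 and 0.056 m and z of sweet0 in the frame of scoop between -0.003 and 0.045 m and x of sweet1 in the frame of scoop between -0.062 and 0.066 m and y of sweet1 in the frame of scoop between -0.056 and 0.056 m and z of sweet1 in the frame of scoop between -0.003 and 0.045 m and x of sweet2 in the frame of scoop between -0.062 and 0.066 m and y of sweet2 in the frame of scoop between -0.056 and 0.056 m and z of sweet2 in the frame of scoop between -0.003 and 0.045 m), for 0.1 s.
3. all three sweets are in the green tin (x of sweet0 in the frame of green_tin between -0.078 and 0.078 m and y of sweet0 in the frame of green_tin between -0.078 and 0.078 m and z of sweet0 in the frame of green_tin between -0.003 and 0.058 m and x of sweet1 in the frame of green_tin between -0.078 and 0.078 m and y of sweet1 in the frame of green_tin between -0.078 and 0.078 m and z of sweet1 in the frame of green_tin between -0.003 and 0.058 m and x of sweet2 in the frame of green_tin between -0.078 and 0.078 m and y of sweet2 in the frame of green_tin between -0.078 and 0.078 m and z of sweet2 in the frame of green_tin between -0.003 and 0.058 m), for 0.2 s.
At the end, for the whole second after the job is handed in: All three sweets lie at rest inside the green tin, below its rim, and the tin stands flat; the empty scoop lies at rest flat on the scale's platform (within 3 degrees) between the rails, its length along the rails within 7 degrees, its blade centred within 35 mm along and 9 mm across the rails (all of step 3 and x of scoop in the frame of scale between -0.035 and 0.035 m and y of scoop in the frame of scale between -0.009 and 0.009 m and z of scoop in the frame of scale between 0.051 and 0.059 m and angle between each of scoop, green_tin's own z axis and vertical below 0.06 rad and angle between the x axis of scoop and the x axis of scale, either way round below 0.13 rad and linear speed of each of sweet0, sweet1, sweet2, scoop below 0.03 m/s); the robot touches nothing.
It fails at once if a sweet touches the counter, the scale or the red tin (spilled) (contact force between any of sweet0, sweet1, sweet2 and table above 0.03 N or contact force between any of sweet0, sweet1, sweet2 and scale above 0.03 N or contact force between any of sweet0, sweet1, sweet2 and red_tin above 0.03 N).
It fails at once if the gripper or arm touches a sweet (contact force between any of sweet0, sweet1, sweet2 and the fingers above 0.1 N or contact force between any of sweet0, sweet1, sweet2 and the arm above 0.1 N).
It fails at once if the scoop is tilted more than 20 degrees while it is more than 200 mm from the green tin (front edge to tin centre) and sweets are not yet in the tin (angle between scoop's own z axis and vertical above 0.35 rad and horizontal distance between scoop_nose and green_tin above 0.2 m and not ((x of sweet0 in the frame of green_tin between -0.078 and 0.078 m and y of sweet0 in the frame of green_tin between -0.078 and 0.078 m and z of sweet0 in the frame of green_tin between -0.003 and 0.058 m) and (x of sweet1 in the frame of green_tin between -0.078 and 0.078 m and y of sweet1 in the frame of green_tin between -0.078 and 0.078 m and z of sweet1 in the frame of green_tin between -0.003 and 0.058 m) and (x of sweet2 in the frame of green_tin between -0.078 and 0.078 m and y of sweet2 in the frame of green_tin between -0.078 and 0.078 m and z of sweet2 in the frame of green_tin between -0.003 and 0.058 m))).
It fails at once if a sweet falls or flies faster than 1.6 m/s (a drop of about 130 mm), or the scoop is banged down on the scale with more than 60 N (linear speed of any of sweet0, sweet1, sweet2 above 1.6 m/s or contact force between scoop and scale above 60 N).
It fails at once if the green tin is pushed more than 40 mm, or the red tin or a bystander is moved more than 25 mm (distance of green_tin from where it was at the start of the episode above 0.04 m or distance of any of red_tin, jar, spool, carton, basket, card from where it was at the start of the episode above 0.025 m).
It also fails if it takes over 69 s, if anything falls off the work surface, if the arm or the gripper's body presses on something with over 40 N, if the wrist force passes 120 N, or if a joint passes its speed limit or range.

## Working session

There is one attempt and no reset: what is moved stays moved. The work goes in short steps, Python scripts to look and compute and a tool call to move; the robot and the scene stay as the last step left them, time stands still between calls to the robot, and variables do not carry over. Pictures are saved under pics/ and viewed, at most 10 in all, crops included, and the job is handed in when it is done.

Besides the shell and the picture viewer there is one more tool, called as a command line: name --pt "numbers of a row" for each row, then --argument value for the rest. apply_moves: Moves the arm, as the interface text tells. Shifts and turns lie within -1 to 1; 1 stands for 0.2 m of shift or 1.5 rad of turn. Its arguments: {"type":"object","properties":{"moves":{"type":"array","items":{"type":"array","items":{"type":"number","minimum":-1,"maximum":1}}},"grip_force":{"type":"number"}},"required":["moves"]}

```bash
mkdir -p pics && python3 - <<'E'
from cell import env,viewer,boxes_of,masks_of
import cv2,numpy as np
o=env.get_obs();print({k:np.round(v,3) for k,v in o.items()})
ims=[]
for c in("scene","top"):
    ims.append(viewer.read_camera(c)); k=viewer.get_calibration(c);print(c,k)
    for n in("scoop","scoop_grip","sweet0","green_tin","red_tin","scale"):
        print(n,[(np.round(b["location"]),round(b["conf"],2)) for b in boxes_of(c,n)[:6]])
for c,i in zip("st",ims): cv2.imwrite(f"pics/{c}0.png",cv2.resize(i[:,:,::-1],(800,600),interpolation=cv2.INTER_CUBIC))
E
```

```text
{'time_s': np.float64(0.0), 'qpos': array([66.068, 18.437, -4.017, 83.173,  1.293, 78.541, -3.261]), 'joint_velocities': array([ 0.027,  0.168, -0.014,  0.132,  0.013, -0.057, -0.042]), 'effort': array([-1.0000e-03, -4.9129e+01, -4.0500e-01, -3.1253e+01, -6.4000e-02,
        4.4000e-02,  0.0000e+00]), 'tool_pos': array([ 0.272, -0.59 ,  0.222]), 'tool_rot': array([-1.79894e+02,  3.00000e-03,  2.47410e+01]), 'force': array([-0.067,  0.818, -0.083]), 'wrist_torque': array([ 0.026, -0.009,  0.017]), 'grasp_force': np.float64(0.0), 'grip_width': np.float64(0.087)}
scene {'fov_y': 42.08877221562886, 'cx': 263.9227699046322, 'cy': 187.44024873896413, 'position': array([1.54609959, 0.3055125 , 0.97274265]), 'orientation': array([ 49.60162449,  -0.89984001, 103.46643738])}
scoop [(array([169., 167.]), 0.56)]
scoop_grip [(array([168., 163.]), 0.55), (array([194., 174.]), 0.16)]
sweet0 [(array([180., 171.]), 0.67), (array([118., 192.]), 0.65), (array([206., 152.]), 0.64), (array([174., 166.]), 0.62), (array([196., 173.]), 0.51), (array([138., 154.]), 0.4)]
green_tin []
red_tin [(array([266., 240.]), 0.62)]
scale [(array([194., 192.]), 0.75), (array([263., 181.]), 0.59)]
top {'fov_y': 43.6350929044035, 'cx': 257.2153516899475, 'cy': 200.1613409953199, 'position': array([0.45908505, 0.04837912, 1.32995726]), 'orientation': array([  3.26137977,   0.52904029, -91.02003517])}
scoop [(array([354., 211.]), 0.96), (array([179., 240.]), 0.25)]
scoop_grip [(array([349., 212.]), 0.8)]
sweet0 [(array([358., 214.]), 0.76), (array([338., 277.]), 0.72), (array([330., 208.]), 0.66), (array([345., 213.]), 0.64), (array([406., 182.]), 0.62), (array([411., 244.]), 0.6)]
green_tin [(array([178., 239.]), 0.73)]
red_tin [(array([238., 155.]), 0.81)]
scale [(array([322., 216.]), 0.67)]
```

View pics/s0.png

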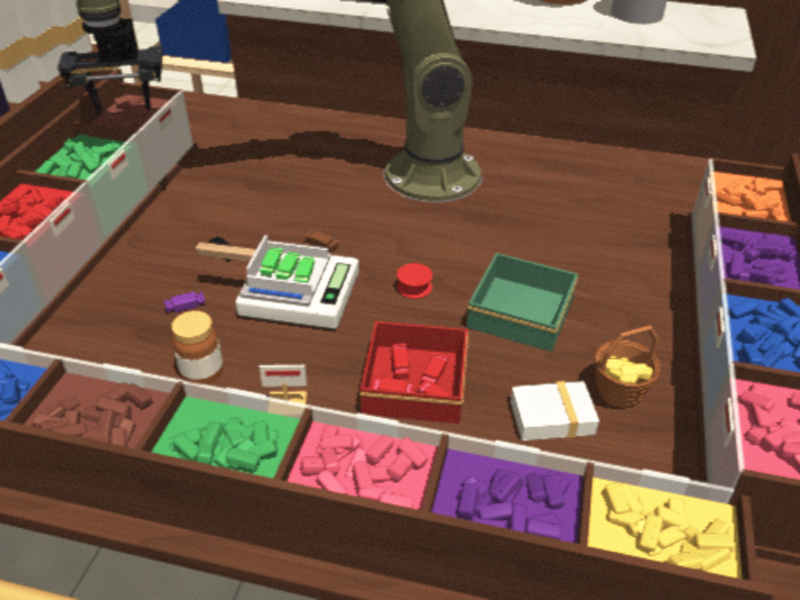

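View pics/t0.png

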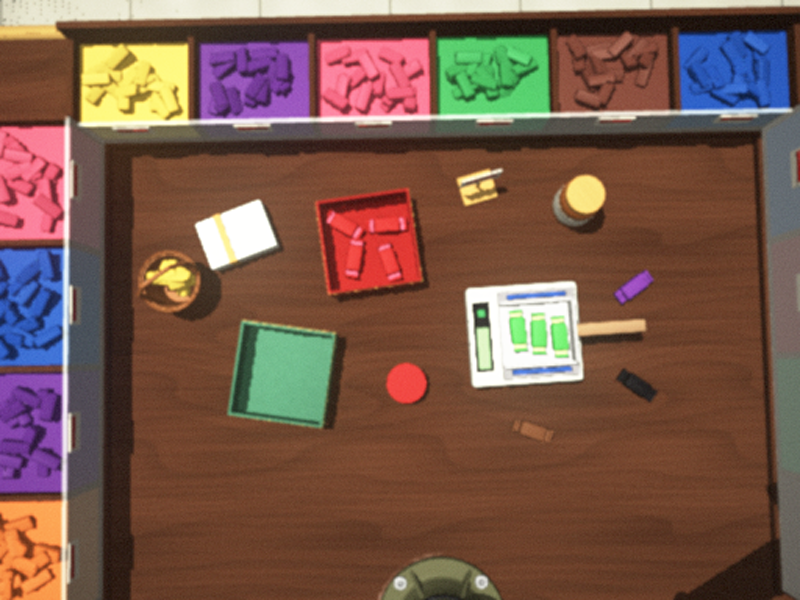

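The scene has three green sweets on the scoop at about (517–560, 332) in the enlarged top view. The handle runs right to (645,325) and the green tin is at (283,375). The look-alikes lie loose on the counter: purple (633,287), black (637,385) and brown (533,430). None of them is meant, since I only hold the handle.

```bash
cat > h.py <<'E'
from cell import env,viewer,boxes_of,masks_of
import cv2,numpy as np
from scipy.spatial.transform import Rotation as R
def proj(c,px,z,k=None):
    k=k or viewer.get_calibration(c); px=np.atleast_2d(np.asarray(px,float))
    f=192/np.tan(np.radians(k["fov_y"]/2))
    d=np.c_[(px[:,0]-k["cx"])/f,-(px[:,1]-k["cy"])/f,-np.ones(len(px))]
    if c=="wrist":
        r=np.hypot(d[:,0],d[:,1]); s=np.sinc(r/np.pi); d=np.c_[d[:,0]*s,d[:,1]*s,-np.cos(r)]
    w=R.from_euler("xyz",k["orientation"],degrees=True).apply(d)
    return (k["position"]+w*((z-k["position"][2])/w[:,2])[:,None])[:,:2]
def rect(xy):
    r=cv2.minAreaRect((xy*1000).astype(np.float32)); return np.round(r[0],1),np.round(r[1],1),round(r[2],1)
def hsv(im): return cv2.cvtColor(im,cv2.COLOR_RGB2HSV)
def big(m):
    n,l,s,_=cv2.connectedComponentsWithStats(m.astype(np.uint8)); return l==1+np.argmax(s[1:,4])
def pts(m): return np.argwhere(m)[:,::-1]
E
python3 - <<'E'
from h import *
im=viewer.read_camera("top"); H=hsv(im); hh,s,v=[H[:,:,i].astype(int) for i in range(3)]
box=lambda a,b,c,d:(lambda m:(m.__setitem__((slice(b,d),slice(a,c)),True),m)[1])(np.zeros(s.shape,bool))
tin=big((hh>60)&(hh<90)&(s>90)&box(140,200,222,280)); print("tin rim",rect(proj("top",pts(tin),.06)),tin.sum())
han=big((hh>5)&(hh<25)&(v>150)&box(370,195,420,225)); print("handle top",rect(proj("top",pts(han),.095)),han.sum())
sw=(hh>45)&(hh<75)&(s>150)&(v>150)&box(318,190,370,235); print("sweets",rect(proj("top",pts(sw),.078)),sw.sum())
rail=(hh>100)&(hh<125)&(s>120)&box(310,180,372,245)
n,l,st,c=cv2.connectedComponentsWithStats(rail.astype(np.uint8))
for i in range(1,n):
    if st[i,4]>15: print("rail",st[i,4],rect(proj("top",pts(l==i),.061)))
for n in("scale","red_tin","spool","jar","card","basket"):
    b=masks_of("top",n)
    if b: print(n,b[0]["conf"],rect(proj("top",pts(b[0]["pixels"]),.05)))
E
```

```text
tin rim (array([431.7, 265.7]), array([156.7, 154.4]), 81.1) 3132
handle top (array([ 502.5, -286.2]), array([110.2,  36. ]), 88.2) 364
sweets (array([0., 0.]), array([0., 0.]), 0.0) 0
rail 69 (array([ 558. , -167.7]), array([ 5.1, 93. ]), 3.0)
rail 86 (array([ 431.3, -174.7]), array([ 6.5, 92.4]), 2.4)
scale 0.55 (array([ 491.9, -147.3]), array([168.1, 189. ]), 2.8)
red_tin 0.77 (array([655.9, 114. ]), array([168.6, 163.6]), 7.1)
spool 0.92 (array([412.8,  54.9]), array([66.5, 63.6]), 89.0)
jar 0.76 (array([ 719.2, -247.3]), array([ 70.3, 100. ]), 43.8)
card 0.78 (array([748.9, -81.8]), array([52.8, 76.7]), 13.0)
basket 0.55 (array([592.6, 457.3]), array([110.5, 105.2]), 88.9)
```

apply_moves --pt "0.3 -0.16 0 0 0 0 1" --pt "0.6 -0.32 0 0 0 0 1" --pt "0.838 -0.45 0 0 0 0 1" --pt "0.838 -0.45 0 0 0 0 1" --pt "0.838 -0.45 0 0 0 0 1"

```text
time_s: 1.55
tool_pos: [0.3925, -0.4318, 0.2232]
tool_rot: [-180.0, -0.2, 25.4]
force: [0.7, -0.2, 0.3]
grip_width: 0.0869
grasp_force: 0.0
```

apply_moves --pt "0.2 -0.1 0 0 0 -0.1 1" --pt "0.4 -0.2 0 0 0 -0.2 1" --pt "0.6 -0.3 0 0 0 -0.3 1" --pt "0.838 -0.45 0 0 0 -0.4 1" --pt "0.838 -0.45 0 0 0 -0.5 1" --pt "0.838 -0.45 0 0 0 -0.6 1" --pt "0.838 -0.45 0 0 0 -0.7 1" --pt "0.838 -0.45 0 0 0 -0.795 1" --pt "0.838 -0.45 0 0 0 -0.795 1" --pt "0.838 -0.45 0 0 0 -0.795 1" --pt "0.838 -0.45 0 0 0 -0.795 1"

```text
time_s: 2.65
tool_pos: [0.501, -0.2869, 0.2226]
tool_rot: [180.0, 0.0, 92.9]
force: [-0.2, -0.5, -0.7]
grip_width: 0.0867
grasp_force: 0.0
```

```bash
python3 - <<'E'
from h import *
o=env.get_obs();print(o["time_s"],o["tool_pos"],o["tool_rot"],o["qpos"])
k=viewer.get_calibration("wrist"); im=viewer.read_camera("wrist"); print(k)
cv2.imwrite("pics/w1.png",cv2.resize(im[:,:,::-1],(800,600),interpolation=cv2.INTER_CUBIC))
for n in("scoop","scoop_grip"):
  for b in masks_of("wrist",n)[:2]: print(n,b["conf"],b["location"])
E
```

```text
2.65 [ 0.50101712 -0.28688019  0.22259001] [1.79996987e+02 9.51888409e-03 9.29086097e+01] [ 47.77165416  10.92436007 -23.44646362  93.14826187   4.44859823
  76.84149455  26.59980356]
{'fov_y': 65.70646984690485, 'cx': 251.06855861155142, 'cy': 192.36677363504973, 'position': array([ 0.49653226, -0.20661334,  0.38519322]), 'orientation': array([-1.69587435e+01,  1.29502499e-03,  2.92266959e+00])}
scoop 0.91 [252.1, 88.0]
scoop_grip 0.79 [252.5, 88.2]
```

View pics/w1.png

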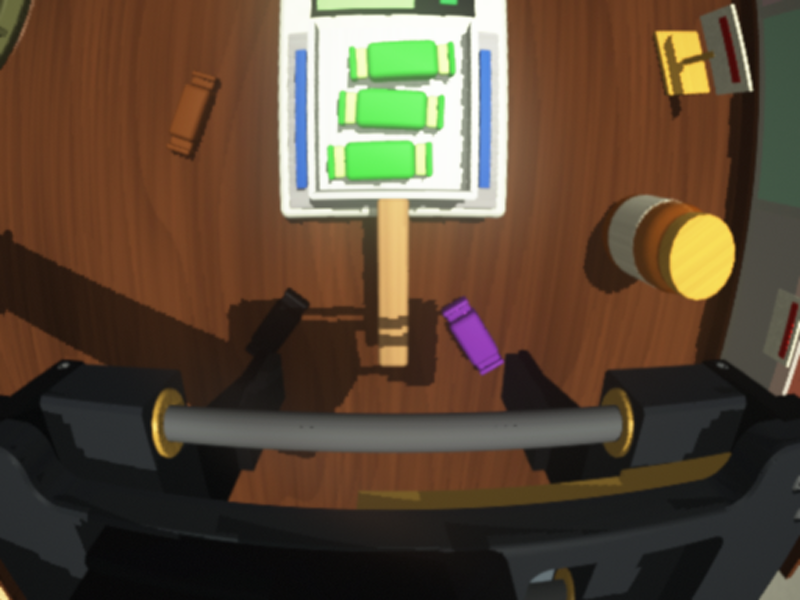

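The wrist view shows the handle from (392,200) to (394,365), with the three green sweets in front of it at (400,60), (390,110) and (380,160). Black (277,325) and purple (472,335) lie low on the counter on either side of the handle.

```bash
python3 - <<'E'
from h import *
k=viewer.get_calibration("wrist")
im=cv2.imread("pics/w1.png")
q=np.array([[393,200],[394,365]])*.64; a=proj("wrist",q,.095); print("handle front/end",a, np.degrees(np.arctan2(*(a[0]-a[1])[::-1])))
H=cv2.cvtColor(im,cv2.COLOR_BGR2HSV);m=np.zeros(H.shape[:2],bool);m[205:300,360:425]=True
h=(H[...,0]>8)&(H[...,0]<25)&(H[...,2]>140)&m;h=big(h);print(rect(proj("wrist",pts(h)*.64,.095)))
r=np.array([[300,120],[485,118]])*.64;b=proj("wrist",r,.061);print("rails",b,b.mean(0))
r=np.array([[301,50],[301,187],[485,50],[485,187]])*.64;b=proj("wrist",r,.061);print("railends",b,b.mean(0))
E
```

```text
handle front/end [[ 0.49813667 -0.22946118]
 [ 0.5047369  -0.3408814 ]] 93.39007982679601
(array([ 500.1, -263.1]), array([20. , 61.3]), 3.4)
rails [[ 0.43102381 -0.17801018]
 [ 0.5588018  -0.16983822]] [ 0.4949128 -0.1739242]
railends [[ 0.42890976 -0.12704923]
 [ 0.43344535 -0.22542731]
 [ 0.55634525 -0.12026727]
 [ 0.56217835 -0.21861594]] [ 0.49521968 -0.17283994]
```

apply_moves --pt "0.015 0 0.2 0 0 -0.005 1" --pt "0.015 0 0.4 0 0 -0.005 1" --pt "0.015 0 0.55 0 0 -0.005 1" --pt "0.015 0 0.68 0 0 -0.005 1" --pt "0.015 0 0.74 0 0 -0.005 1" --pt "0.015 0 0.775 0 0 -0.005 1" --pt "0.015 0 0.775 0 0 -0.005 1" --pt "0.015 0 0.775 0 0 -0.005 0.5" --pt "0.015 0 0.775 0 0 -0.005 0.3" --pt "0.015 0 0.775 0 0 -0.005 0.2" --pt "0.015 0 0.775 0 0 -0.005 0.1" --pt "0.015 0 0.775 0 0 -0.005 0" --pt "0.015 0 0.775 0 0 -0.005 0" --pt "0.015 0 0.775 0 0 -0.005 0" --pt "0.015 0 0.775 0 0 -0.005 0" --pt "0.015 0 0.775 0 0 -0.005 0" --grip_force 55

```text
time_s: 4.4
tool_pos: [0.5009, -0.2836, 0.0675]
tool_rot: [-180.0, 0.0, 93.5]
force: [0.3, -0.7, -0.0]
grip_width: 0.0227
grasp_force: 0.0
```

apply_moves --pt "0 0 0 0 0 0 0" --pt "0 0 0 0 0 0 0" --pt "0 0 0 0 0 0 0" --pt "0 0 0 0 0 0 0" --grip_force 55

```text
time_s: 4.8
tool_pos: [0.5009, -0.2836, 0.0675]
tool_rot: [-180.0, 0.0, 93.5]
force: [-0.2, 0.1, -1.3]
grip_width: 0.0197
grasp_force: 55.0
```

apply_moves --pt "0 0 -0.015 0 0 0 0" --pt "0 0 -0.03 0 0 0 0" --pt "0 0 -0.05 0 0 0 0" --pt "0 0 -0.07 0 0 0 0" --pt "0 0 -0.1 0 0 0 0" --pt "0 0 -0.1 0 0 0 0" --pt "0 0 -0.1 0 0 0 0"

```text
time_s: 5.5
tool_pos: [0.5011, -0.2837, 0.0878]
tool_rot: [180.0, 0.0, 93.5]
force: [-0.4, -0.2, -1.7]
grip_width: 0.0193
grasp_force: 55.0
```

```bash
python3 - <<'E'
from h import *
o=env.get_obs();print(o["time_s"],o["tool_pos"],o["tool_rot"],o["grip_width"],o["grasp_force"],o["force"],o["wrist_torque"])
a=viewer.read_camera("scene")[100:250,110:260]; b=viewer.read_camera("wrist")
a=cv2.resize(a,(400,400),interpolation=cv2.INTER_CUBIC); b=cv2.resize(b[:300],(400,234))
cv2.imwrite("pics/lift.png",np.vstack([a,b])[:600,:,::-1])
E
```

```text
5.5 [ 0.50110018 -0.28370599  0.08784692] [1.79978378e+02 2.75222359e-02 9.34984983e+01] 0.01934671307870995 54.97499529272318 [-0.44289408 -0.15159019 -1.74554754] [-0.19534136 -0.05991754 -0.01188967]
```

View pics/lift.png

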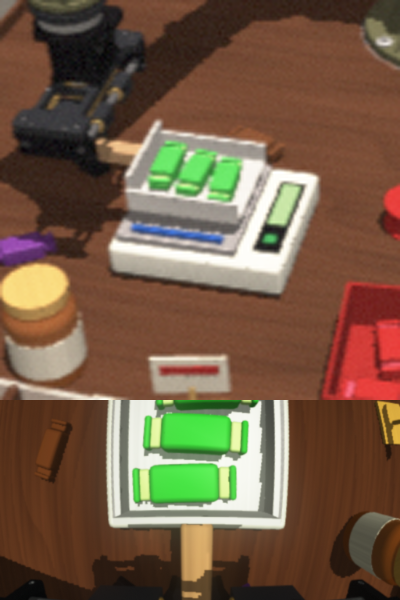

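Gripped and lifted about 20 mm, level, with all three sweets on the blade. Next: lift further and start the carry.

apply_moves --pt "0 0 -0.02 0 0 0 0" --pt "0 0 -0.06 0 0 0 0" --pt "0 0 -0.12 0 0 0 0" --pt "0 0 -0.18 0 0 0 0" --pt "0 0 -0.24 0 0 0 0" --pt "0 0 -0.3 0 0 0 0" --pt "0 0 -0.335 0 0 0 0" --pt "0 0 -0.35 0 0 0 0" --pt "0 0 -0.35 0 0 0 0" --pt "0 0 -0.35 0 0 0 0" --pt "0 0 -0.35 0 0 0 0"

```text
time_s: 6.7
tool_pos: [0.5006, -0.2834, 0.1568]
tool_rot: [-179.9, -0.0, 93.5]
force: [-0.3, -0.4, -1.7]
grip_width: 0.0195
grasp_force: 55.0
```

apply_moves --pt "0.02 0 0 0 0 0 0" --pt "0.06 -0.01 0 0 0 0 0" --pt "0.12 -0.015 0 0 0 0 0" --pt "0.2 -0.025 0 0 0 0 0" --pt "0.28 -0.03 0 0 0 0 0" --pt "0.36 -0.04 0 0 0 0 0" --pt "0.44 -0.045 0 0 0 0 0" --pt "0.52 -0.055 0 0 0 0 0" --pt "0.6 -0.065 0 0 0 0 0" --pt "0.68 -0.07 0 0 0 0 0" --pt "0.75 -0.08 0 0 0 0 0" --pt "0.81 -0.09 0 0 0 0 0" --pt "0.85 -0.09 0 0 0 0 0" --pt "0.87 -0.09 0 0 0 0 0" --pt "0.87 -0.09 0 0 0 0 0" --pt "0.87 -0.09 0 0 0 0 0"

```text
time_s: 8.3
tool_pos: [0.4725, -0.1117, 0.1576]
tool_rot: [180.0, 0.0, 93.5]
force: [-0.3, 0.3, -1.8]
grip_width: 0.0193
grasp_force: 55.0
```

apply_moves --pt "0.02 0 0 0 0 0 0" --pt "0.06 -0.01 0 0 0 0 0" --pt "0.12 -0.015 0 0 0 0 0" --pt "0.2 -0.025 0 0 0 0 0" --pt "0.28 -0.03 0 0 0 0 0" --pt "0.36 -0.04 0 0 0 0 0" --pt "0.44 -0.045 0 0 0 0 0" --pt "0.52 -0.055 0 0 0 0 0" --pt "0.6 -0.065 0 0 0 0 0" --pt "0.68 -0.07 0 0 0 0 0" --pt "0.74 -0.08 0 0 0 0 0" --pt "0.78 -0.09 0 0 0 0 0" --pt "0.8 -0.09 0 0 0 0 0" --pt "0.8 -0.09 0 0 0 0 0" --pt "0.8 -0.09 0 0 0 0 0" --pt "0.8 -0.09 0 0 0 0 0"

```text
time_s: 9.9
tool_pos: [0.4448, 0.0469, 0.1575]
tool_rot: [-180.0, 0.0, 93.4]
force: [0.5, -0.2, -2.2]
grip_width: 0.0196
grasp_force: 55.0
```

```bash
python3 - <<'E'
from h import *
o=env.get_obs();print(o["time_s"],o["tool_pos"],o["tool_rot"],o["qpos"],o["force"],o["wrist_torque"])
a=viewer.read_camera("scene")[100:260,180:390]; b=viewer.read_camera("wrist")
a=cv2.resize(a,(400,305),interpolation=cv2.INTER_CUBIC); b=cv2.resize(b[:350],(400,273))
cv2.imwrite("pics/carry.png",np.vstack([a,b])[:600,:,::-1])
E
```

```text
9.9 [0.44475856 0.04687812 0.15748973] [-1.79994661e+02  8.64507882e-03  9.34275494e+01] [ 31.88359488  -3.06195735 -39.68087329 114.20278994  -2.09668229
  68.17387242  -3.54947852] [ 0.48207951 -0.18499328 -2.20478034] [-0.23891435 -0.05518795  0.01660731]
```

View pics/carry.png

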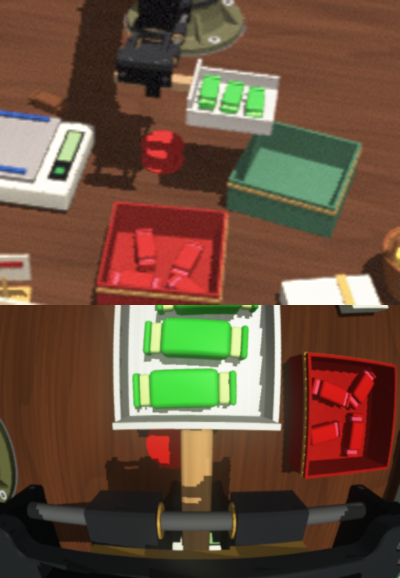

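All three sweets are still aboard and the front edge is over the near part of the green tin. Next: lower with a slight nose-down tilt of 8°.

apply_moves --pt "0 0 0.02 0 -0.01 0 0" --pt "0 0 0.06 0 -0.02 0 0" --pt "0.005 0 0.1 0 -0.04 0 0" --pt "0.01 0 0.15 0 -0.06 0 0" --pt "0.015 0 0.19 0 -0.08 0 0" --pt "0.016 0 0.215 0 -0.093 0 0" --pt "0.016 0 0.226 0 -0.093 0 0" --pt "0.016 0 0.226 0 -0.093 0 0" --pt "0.016 0 0.226 0 -0.093 0 0"

```text
time_s: 10.9
tool_pos: [0.4445, 0.0506, 0.1123]
tool_rot: [180.0, 8.0, 93.5]
force: [-0.2, -0.3, -1.7]
grip_width: 0.0196
grasp_force: 55.0
```

apply_moves --pt "0.004 0 -0.03 0 -0.023 0 0" --pt "0.008 0 -0.06 0 -0.046 0 0" --pt "0.012 0 -0.09 0 -0.07 0 0" --pt "0.015 0 -0.121 0 -0.093 0 0" --pt "0.019 0 -0.136 0 -0.105 0 0" --pt "0.022 0 -0.15 0 -0.116 0 0" --pt "0.026 0 -0.165 0 -0.128 0 0" --pt "0.03 0 -0.18 0 -0.14 0 0" --pt "0.03 0 -0.18 0 -0.14 0 0" --pt "0.034 0 -0.195 0 -0.151 0 0" --pt "0.039 0 -0.21 0 -0.163 0 0" --pt "0.043 0 -0.225 0 -0.175 0 0" --pt "0.048 0 -0.239 0 -0.186 0 0" --pt "0.048 0 -0.239 0 -0.186 0 0" --pt "0.053 0 -0.253 0 -0.198 0 0" --pt "0.059 0 -0.268 0 -0.21 0 0" --pt "0.064 0 -0.282 0 -0.221 0 0" --pt "0.07 0 -0.296 0 -0.233 0 0" --pt "0.07 0 -0.296 0 -0.233 0 0" --pt "0.07 0 -0.296 0 -0.233 0 0"

```text
time_s: 12.9
tool_pos: [0.4431, 0.0731, 0.1689]
tool_rot: [-180.0, 28.0, 93.5]
force: [0.7, 0.1, -0.5]
grip_width: 0.0193
grasp_force: 55.0
```

```bash
python3 - <<'E'
from h import *
o=env.get_obs();print(o["time_s"],o["tool_pos"],o["tool_rot"],o["qpos"],o["force"],o["wrist_torque"])
a=viewer.read_camera("scene")[100:260,180:390]; b=viewer.read_camera("wrist")
a=cv2.resize(a,(400,305),interpolation=cv2.INTER_CUBIC); b=cv2.resize(b[:350],(400,273))
cv2.imwrite("pics/tip.png",np.vstack([a,b])[:600,:,::-1])
E
```

```text
12.9 [0.44307644 0.07306562 0.16891094] [-179.97882718   28.01699012   93.53821399] [ 15.22738557   8.26108745 -50.71316977 109.9325995   29.97783248
  82.46859957 -41.235375  ] [ 0.67964061  0.0742714  -0.46534708] [ 0.59816581 -0.03156845 -0.0030506 ]
```

View pics/tip.png

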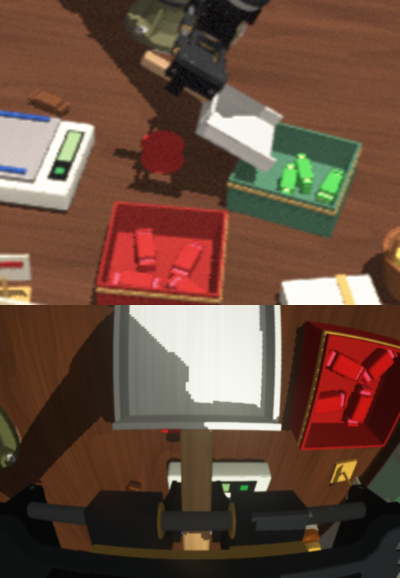

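The scene view shows all three green sweets in the green tin at (290,178), (305,172) and (330,185), and the blade empty. Next: lift away and level the scoop.

apply_moves --pt "-0.02 0 -0.038 0 0 0 0" --pt "-0.05 0 -0.095 0 0 0 0" --pt "-0.08 0 -0.15 0 0 0 0" --pt "-0.11 0 -0.21 0 0 0 0" --pt "-0.14 0 -0.265 0 0 0 0" --pt "-0.14 0 -0.265 0 0.06 0 0" --pt "-0.14 0 -0.265 0 0.13 0 0" --pt "-0.14 0 -0.265 0 0.2 0 0" --pt "-0.14 0 -0.265 0 0.27 0 0" --pt "-0.14 0 -0.265 0 0.326 0 0" --pt "-0.14 0 -0.265 0 0.326 0 0" --pt "-0.14 0 -0.265 0 0.326 0 0"

```text
time_s: 14.2
tool_pos: [0.4431, 0.0729, 0.2294]
tool_rot: [180.0, 0.1, 93.5]
force: [-0.3, -0.4, -1.8]
grip_width: 0.019
grasp_force: 55.0
```

```bash
python3 - <<'E'
from h import *
o=env.get_obs();print(o["time_s"],o["tool_pos"],o["tool_rot"],o["force"],o["wrist_torque"])
R0=R.from_euler("xyz",o["tool_rot"],degrees=True)
print(R0.inv().apply(np.array([.5009,-.2836,.15])-o["tool_pos"])/.2)
E
```

```text
14.2 [0.44307568 0.07291859 0.22942483] [1.79978437e+02 1.18901183e-01 9.34766454e+01] [-0.3303436  -0.40438612 -1.79653812] [-0.05811679 -0.03140612 -0.02280053]
[-1.79601711  0.18033919  0.40092005]
```

apply_moves --pt "-0.1 0.01 0 0 0 0 0" --pt "-0.25 0.025 0 0 0 0 0" --pt "-0.45 0.045 0 0 0 0 0" --pt "-0.65 0.065 0 0 0 0 0" --pt "-0.8 0.08 0 0 0 0 0" --pt "-0.9 0.09 0 0 0 0 0" --pt "-0.9 0.09 0 0 0 0 0"

```text
time_s: 14.9
tool_pos: [0.4724, -0.1072, 0.2287]
tool_rot: [-179.9, 0.1, 93.4]
force: [0.2, -0.4, -1.4]
grip_width: 0.0192
grasp_force: 55.0
```

apply_moves --pt "-0.1 0.01 0.04 0 0 0 0" --pt "-0.25 0.025 0.1 0 0 0 0" --pt "-0.45 0.045 0.2 0 0 0 0" --pt "-0.65 0.065 0.3 0 0 0 0" --pt "-0.8 0.08 0.37 0 0 0 0" --pt "-0.88 0.088 0.4 0 0 0 0" --pt "-0.896 0.09 0.4 0 0 0 0" --pt "-0.896 0.09 0.4 0 0 0 0" --pt "-0.896 0.09 0.4 0 0 0 0"

```text
time_s: 15.8
tool_pos: [0.5021, -0.2811, 0.1501]
tool_rot: [179.9, 0.0, 93.7]
force: [0.3, -0.1, -1.3]
grip_width: 0.0193
grasp_force: 55.0
```

```bash
python3 - <<'E'
from h import *
o=env.get_obs();print(o["time_s"],o["tool_pos"],o["tool_rot"],o["force"],o["wrist_torque"])
R0=R.from_euler("xyz",o["tool_rot"],degrees=True)
print(R0.inv().apply(np.array([.5009,-.2836,.0675])-o["tool_pos"])/.2)
a=viewer.read_camera("scene")[90:240,100:260]; b=viewer.read_camera("wrist")
a=cv2.resize(a,(400,375),interpolation=cv2.INTER_CUBIC); b=cv2.resize(b[:288],(400,225))
cv2.imwrite("pics/back.png",np.vstack([a,b])[:600,:,::-1])
E
```

```text
15.8 [ 0.50205626 -0.28114731  0.15008468] [1.79916811e+02 4.73384449e-03 9.36693498e+01] [ 0.28115913 -0.05865454 -1.32761318] [-0.05613039 -0.08422719 -0.00198225]
[-0.01183422 -0.00715383  0.41291442]
```

View pics/back.png

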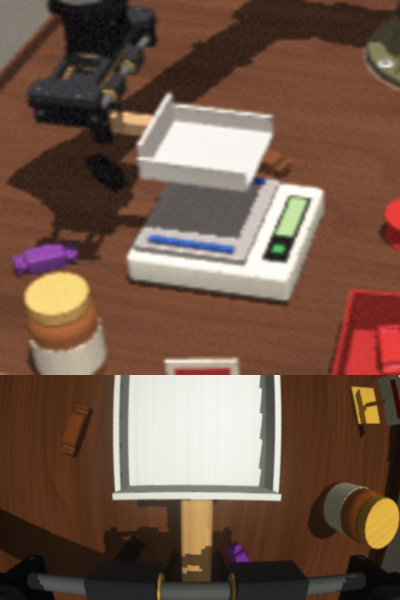

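The wrist view shows the empty scoop level in the grip, positioned as it was before, over the platform. Next: lower it gently.

apply_moves --pt "-0.012 -0.007 0.06 0 0 0.002 0" --pt "-0.012 -0.007 0.14 0 0 0.002 0" --pt "-0.012 -0.007 0.22 0 0 0.002 0" --pt "-0.012 -0.007 0.28 0 0 0.002 0" --pt "-0.012 -0.007 0.32 0 0 0.002 0" --pt "-0.012 -0.007 0.35 0 0 0.002 0" --pt "-0.012 -0.007 0.37 0 0 0.002 0" --pt "-0.012 -0.007 0.385 0 0 0.002 0" --pt "-0.012 -0.007 0.395 0 0 0.002 0" --pt "-0.012 -0.007 0.403 0 0 0.002 0" --pt "-0.012 -0.007 0.408 0 0 0.002 0" --pt "-0.012 -0.007 0.408 0 0 0.002 0" --pt "-0.012 -0.007 0.408 0 0 0.002 0"

```text
time_s: 17.2
tool_pos: [0.4998, -0.2859, 0.0676]
tool_rot: [180.0, 0.0, 93.3]
force: [0.7, 0.2, -0.7]
grip_width: 0.0194
grasp_force: 55.0
```

apply_moves --pt "0 0 0.003 0 0 0 0" --pt "0 0 0.003 0 0 0 0.24" --pt "0 0 0.003 0 0 0 0.3" --pt "0 0 0.003 0 0 0 0.4" --pt "0 0 0.003 0 0 0 0.6" --pt "0 0 0.003 0 0 0 0.8" --pt "0 0 0.003 0 0 0 0.8" --pt "0 0 0.003 0 0 0 0.8" --pt "0 0 0.003 0 0 0 0.8" --pt "0 0 0.003 0 0 0 0.8" --pt "0 0 0.003 0 0 0 0.8" --pt "0 0 0.003 0 0 0 0.8" --grip_force 10

```text
time_s: 18.4
tool_pos: [0.4997, -0.2858, 0.0668]
tool_rot: [-180.0, 0.0, 93.3]
force: [0.4, 0.7, -0.4]
grip_width: 0.0696
grasp_force: 0.0
```

apply_moves --pt "0 0 -0.05 0 0 0 0.8" --pt "0 0 -0.15 0 0 0 0.8" --pt "0 0 -0.3 0 0 0 0.8" --pt "0 0 -0.5 0 0 0 0.8" --pt "0 0 -0.7 0 0 0 0.8" --pt "0 0 -0.75 0 0 0 0.8" --pt "0 0 -0.75 0 0 0 0.8" --pt "0 0 -0.75 0 0 0 0.8" --pt "0 0 -0.75 0 0 0 0.8"

```text
time_s: 19.3
tool_pos: [0.4987, -0.2854, 0.2149]
tool_rot: [-179.8, -0.1, 93.3]
force: [-0.1, 0.7, -0.4]
grip_width: 0.0692
grasp_force: 0.0
```

```bash
python3 - <<'E'
from h import *
o=env.get_obs();print(o["time_s"],o["tool_pos"],o["grip_width"],o["force"])
a=viewer.read_camera("scene")[90:260,100:400]; b=viewer.read_camera("wrist")
a=cv2.resize(a,(512,290),interpolation=cv2.INTER_CUBIC)
cv2.imwrite("pics/end.png",np.vstack([a,b[:300]])[:600,:,::-1])
E
```

```text
19.3 [ 0.49867679 -0.28537562  0.21489836] 0.06916639076460743 [-0.10039343  0.68174294 -0.39295802]
```

View pics/end.png

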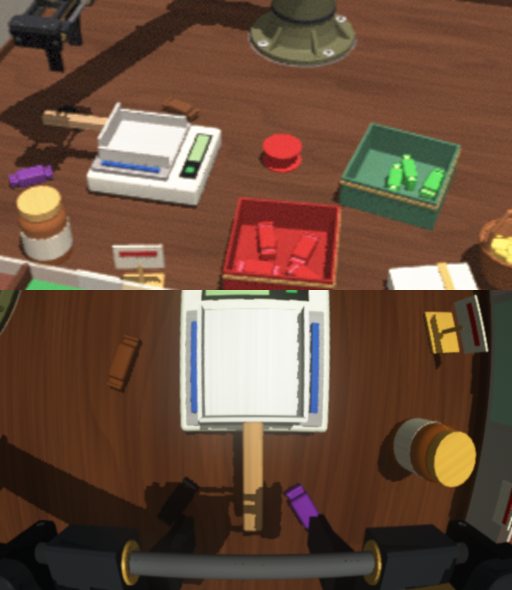

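The picture shows the scoop flat between the blue rails at (253,360). The three green sweets are in the green tin at (415,177), and the gripper is clear of everything.

```bash
python3 -c "
from cell import env
print(env.sign_off())"
```

```text
the job is handed in; nothing more can be done
None
```

I tipped all three green sweets into the green tin, laid the empty scoop back flat between the scale's rails and handed the job in at about 19 s; the sign-off returned no verdict.

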